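Start the touch-free tap over the saucepan

ROBOT

A 6-joint arm with a two-finger parallel gripper is mounted at the origin on the work surface. World frame = base frame: x ahead of the robot, y to its left, z up, the work surface at z = 0. Lengths are in m, angles in rad, forces in N, time in s.
With the tool pointing down it reaches from about 0.25 to 0.775 m from the base axis. Payload 4 kg.
Tool frame: the origin (TCP) lies between the finger pads; the fingertips stand 8 mm ahead of it and the grasp point (between the pads) lies 11 mm behind it (robot.tip_extent is the z of the fingertips in the tool frame, in m); z points along the fingers, y is the direction in which the jaws open and shut (so a half turn about z gives the same grasp; the last joint's range is limited). The gripper opens to 94 mm and grips with 3 to 60 N. Pads are 16 mm wide; open, the fingers measure 119 mm over their backs; the gripper's body (75 mm by 177 mm) begins 78 mm behind the grasp point.
Start: joints at [-1.326, 0.087, 1.371, -0, 1.684, -0.103], TCP at [0.187, -0.517, 0.214] pointing down, gripper open.
Joint ranges: [-3.1, 3.1], [-0.76, 2.03], [0.27, 2.55], [-1.08, 4.22], [0.17, 2.65], [-2.57, 2.57]. Speed limits (rad/s): [2.79, 2.79, 3.14, 3.14, 3.14, 3.14].

INTERFACE

Orientations are given as [roll, pitch, yaw] about the fixed x, y, z axes, in that order (R = Rz(yaw) Ry(pitch) Rx(roll)).
In Python, from plant import robot, capture gives the robot as it stands. The module is installed in compiled form; this text tells all that it offers.
- The arm moves only by the tool move_arm, never from a script. Its argument "steps" is a list of rows, each a list of 3 entries, a list of its own where there are three numbers: the shift along the tool's x, y, z in m, then the turn about the tool's z in degrees, then the finger opening in m, from 0 to 0.094. A call has exactly 10 rows; each row shifts and turns the pose as measured when the row begins, along the tool's axes as they then stand; what a row does not reach is not made up. A row lasts 1/8 s, in which the tool goes at most 62.5 mm and 10.7 degrees, less where a joint would pass 70% of its speed; a pose out of reach is approached as far as the arm can. A call with a gripper value outside its range is refused whole. The fingers move at their own pace and stop on an object; the grip force is fixed at half the most. Time passes only in rows, so rows that do not move let the fingers close, or fill a call up. It gives the time, the measured TCP pose, the force and the opening at its end, in the units of the state.
- robot.state(): the state, without advancing time (a new reading comes with each control period).
- capture(name): name is "side" or "top"; returns a dict with "pixels" (400x640x3 uint8, red, green, blue), "vertical_fov" (degrees; the focal length in pixels is half the picture's height over the tangent of half this angle, whatever the lens; pixels are square), "cx", "cy" (the principal point, pixels), "pose" (4x4, takes a point from camera to world coordinates). Camera axes: x right, y down, z forward; pixel columns grow to the right and rows downward; lengths in m; the calibration is good to about 2 mm. A picture is of the moment at which its call begins. There is no depth.
- robot.hand_in(): hands the job in, once; it reports no verdict.
The state is a dict: "clock": time; "joint_positions": joint angles; "qvel": joint speeds; "effort": joint torques, N m; "ee_pos": TCP position; "tool_rot": TCP orientation; "contact_force": force on the tool from outside, world axes, zero at the start; "wrist_torque": the same for the moment, N m; "width": opening from 0.0 (shut) to 1.0 (fully open).
Only numpy, scipy, OpenCV 4.12 (cv2) and the standard library are available. Lean on these libraries where they do the work, as an engineer would, in place of code of your own. Each camera call takes 0.05 s, during which the arm holds its last target.

TASK

Get the touch-free tap ready to fill the saucepan: gently push the spout round, without gripping it, until its mouth is over the middle of the saucepan (the one with the long handle), and leave it there. Then point the fingertips down at the square sensor eye, close above it (about 2 cm) but not touching it, and stay there for at least two seconds. Do not touch any of the sensor housings or point closely at the other two eyes, do not shift or lift the pan or the basin, and leave everything else where it is.

Things in the scene. Friction and masses are not known exactly. Their poses are not given: they have to be found in the camera images.
- spout (a joint): Swivel of the tap's spout about the upright axis of the tap column, rad. 0: the spout points along the tap body's own -x (roughly towards the robot); it grows counter-clockwise seen from above; range -1.7 to 1.7. It stays where it is left; a steady 1.5 to 2 N sideways near its end moves it.
- tap_axis (a point): Point on the swivel axis, 200 mm above the counter, at the height of the centre line of the spout's pipe. The column is steel, fixed to the counter, 34 mm in diameter (42 mm at the collar, 40 mm at the spout's hub), its top 218 mm above the counter.
- spout_outlet (a point): Mouth of the spout, the underside of its end nozzle, 154 mm above the counter and 180 mm from the swivel axis. The spout is a level steel pipe, 18 mm in diameter, centre line 200 mm above the counter, running straight out from the column to 172 mm, then turning down into a 24 mm nozzle whose mouth this is; this point's own +x runs back along the pipe to the column, its z points up. The side of the pipe can be pushed anywhere along its length.
- saucepan_mouth (a point): Centre of the open mouth of the saucepan, 80 mm above the counter. Round aluminium pan, 160 mm in diameter, 80 mm high, about 0.7 kg, standing loose, with one long straight wooden-ended handle (reaching 226 mm from the pan's centre, at most 83 mm above the counter, pointing away from the robot). Stands to the left or right in front of the tap, its centre 170 to 190 mm from the swivel axis.
- basin_mouth (a point): Centre of the open mouth of the basin, 75 mm above the counter: round aluminium bowl without handle, 172 mm in diameter at the rim, loose, on the other side of the tap. Not to be used.
- eye_square (a point): Centre of the top of the SQUARE sensor eye, 32 mm above the counter: a black 44 x 44 mm square window on a white plastic housing 64 x 64 x 30 mm fixed to the counter. z points up. One of three alike housings in a loose row at the robot's right, in any order.
- eye_round (a point): Centre of the top of the round sensor eye (black disc, 46 mm in diameter) on an alike housing, 32 mm above the counter. Not to be used.
- eye_slot (a point): Centre of the top of the slot-shaped sensor eye (black bar 52 x 12 mm) on an alike housing, 32 mm above the counter. Not to be used.
- pod_square: Housing of the square eye, origin at the centre of its underside.
- pod_round: Housing of the round eye, origin at the centre of its underside.
- pod_slot: Housing of the slot eye, origin at the centre of its underside.
- saucepan: The saucepan; origin at the centre of its underside, handle along its +x.
- basin: The basin; origin at the centre of its underside.
- tap: The tap column, origin at its foot on the axis, -x is the spout's direction at joint value 0. It carries the spout.
- cup_near: Small white tea cup without handle, 72 mm in diameter, 62 mm high, bystander; origin under its centre.
- cup_far: The same kind of tea cup, bystander; origin under its centre.
- pestle: Wooden pestle lying down, 142 mm long, 32 mm thick, bystander; origin underneath.
- paddle: Flat wooden rice paddle lying down, 210 mm long, 10 mm thick, bystander; origin underneath.
Things that resemble listed ones, but are neither listed nor needed, are in the scene too. What is shaped like the pod_square but red is not meant. Leave any green or yellow look-alike of the basin alone.

How it is judged:
By the outcome, as a careful person would: the job done as asked, in the order asked, and still so for the second after the job is handed in, with the robot touching nothing.
It also fails if it takes over 51 s, if anything falls off the work surface, if the arm or the gripper's body presses on something with over 40 N, if the wrist force passes 120 N, or if a joint passes its speed limit or range.

## Working session

There is one attempt and no reset: what is moved stays moved. The work goes in short steps, Python scripts to look and compute and a tool call to move; the robot and the scene stay as the last step left them, time stands still between calls to the robot, and variables do not carry over. Pictures are saved under pics/ and viewed, and the job is handed in when it is done.

Besides the shell and the picture viewer there is one more tool, called by a JSON object that holds its "fn" and its "kwargs". move_arm: Moves the arm, as the interface text tells. Its arguments: {"type":"object","properties":{"steps":{"type":"array"}},"required":["steps"]}

```bash
mkdir -p pics; python3 - <<'E'
from plant import robot, capture
import cv2,numpy as np,pickle
for n in("side","top"):
    c=capture(n);pickle.dump(c,open(n+"0.pkl","wb"))
    cv2.imwrite(f"pics/{n}0.png",c["pixels"][:,:,::-1])
    print(n,c["vertical_fov"],c["cx"],c["cy"],np.round(c["pose"],3).tolist(), [k for k in c])
print(robot.state(), robot.tip_extent)
E
```

```text
side 46.20562888707908 322.4418537610735 197.37012872020412 [[0.888, -0.304, 0.346, -0.044], [-0.46, -0.619, 0.637, -0.942], [0.02, -0.724, -0.689, 1.2], [0.0, 0.0, 0.0, 1.0]] ['pixels', 'vertical_fov', 'cx', 'cy', 'pose']
top 47.813830622920435 319.203803258595 197.05120927205255 [[0.017, -0.984, 0.179, 0.214], [-1.0, -0.018, -0.008, 0.067], [0.011, -0.179, -0.984, 1.773], [0.0, 0.0, 0.0, 1.0]] ['pixels', 'vertical_fov', 'cx', 'cy', 'pose']
{'clock': 0.1, 'joint_positions': array([-1.32609782e+00,  8.78906892e-02,  1.37208529e+00, -1.07758892e-05,
        1.68360101e+00, -1.03095898e-01]), 'qvel': array([-0.00177288, -0.00092662, -0.00345605, -0.00237525, -0.00054965,
        0.00295159]), 'effort': array([ 2.57939842e-03, -3.41252303e+01, -3.03301692e+01,  7.20423670e-02,
        3.04416195e-02, -9.69394864e-05]), 'ee_pos': array([ 0.1873325 , -0.51660877,  0.21242501]), 'tool_rot': array([-3.13961775e+00, -1.93561460e-04,  3.47793010e-01]), 'contact_force': array([-0.10344936, -0.59614207, -0.66910857]), 'wrist_torque': array([-0.04820743, -0.0099259 ,  0.03546587]), 'width': 0.9995479055834438} 0.008
```

View pics/top0.png

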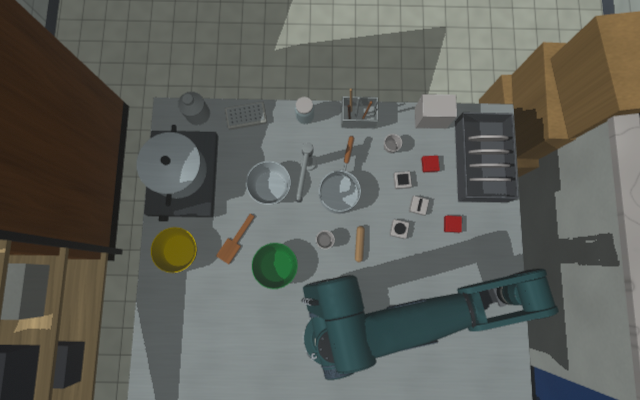

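View pics/side0.png

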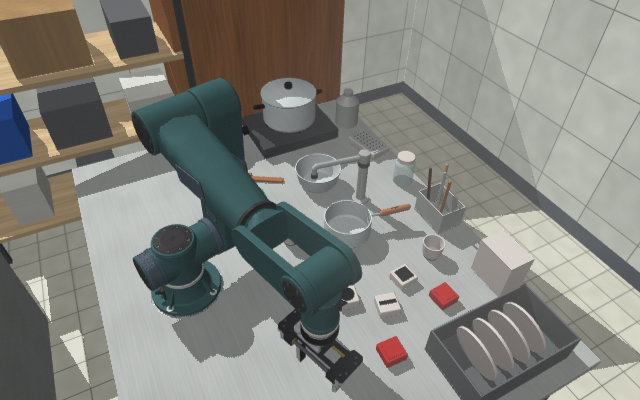

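Top view: tap hub near (308,148), spout end near (300,200), saucepan centre near (340,190), basin (268,183), square eye (403,180), slot (420,205), round (400,229). I'll zoom in to measure them.

```bash
cat > h.py <<'E'
import numpy as np,cv2,pickle
def ray(c,u,v):
    f=200/np.tan(np.radians(c["vertical_fov"]/2))
    P=np.array(c["pose"]);d=P[:3,:3]@np.array([(u-c["cx"])/f,(v-c["cy"])/f,1]);return P[:3,3],d
def at(c,u,v,z):
    o,d=ray(c,u,v);return o+d*(z-o[2])/d[2]
def proj(c,p):
    f=200/np.tan(np.radians(c["vertical_fov"]/2));P=np.array(c["pose"])
    q=P[:3,:3].T@(np.array(p)-P[:3,3]);return np.array([c["cx"]+f*q[0]/q[2],c["cy"]+f*q[1]/q[2]])
def crop(c,u0,v0,u1,v1,s,name):
    cv2.imwrite(name,cv2.resize(c["pixels"][v0:v1,u0:u1,::-1],None,fx=s,fy=s,interpolation=cv2.INTER_CUBIC))
E
python3 - <<'E'
from h import *
t=pickle.load(open("top0.pkl","rb"));s=pickle.load(open("side0.pkl","rb"))
crop(t,230,120,390,230,5,"pics/tz.png")
crop(t,375,130,475,250,5,"pics/tz2.png")
crop(s,280,130,440,250,5,"pics/sz.png")
E
```

```text
(no output)
```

View pics/tz.png

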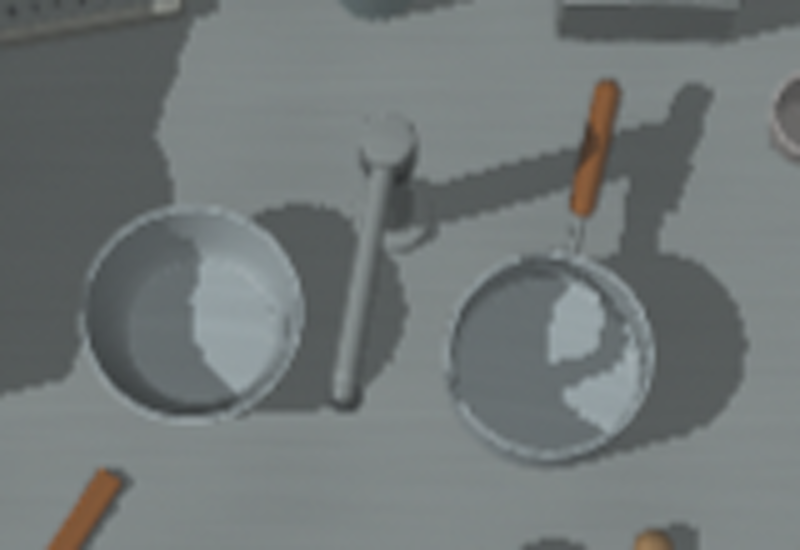

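View pics/tz2.png

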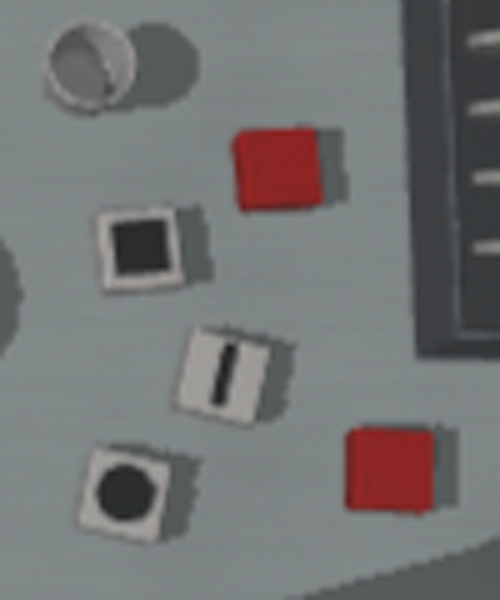

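View pics/sz.png

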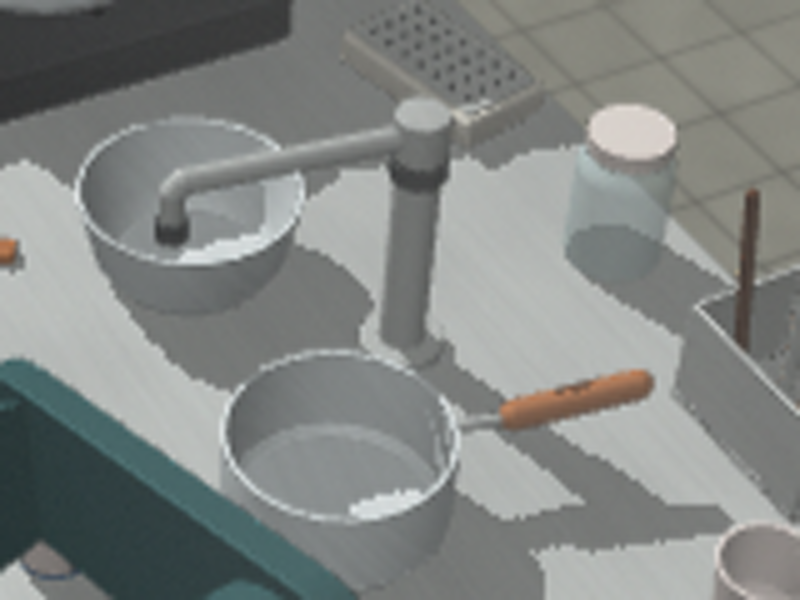

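```bash
python3 - <<'E'
from h import *
t=pickle.load(open("top0.pkl","rb"));s=pickle.load(open("side0.pkl","rb"))
T=lambda x,y:(230+(x+.5)/5-.5,120+(y+.5)/5-.5)
T2=lambda x,y:(375+(x+.5)/5-.5,130+(y+.5)/5-.5)
S=lambda x,y:(280+(x+.5)/5-.5,130+(y+.5)/5-.5)
r=lambda a:np.round(a,4)
print("tap",r(at(t,*T(389,140),.218)),r(at(s,*S(423,115),.218)))
print("pan",r(at(t,*T(551,359),.08)),r(at(s,*S(340,436),.08)))
print("basin",r(at(t,*T(192,315),.075)),r(at(s,*S(190,192),.075)))
print("spout end",r(at(t,*T(345,392),.2)), "nozzle",r(at(s,*S(172,232),.154)))
for n,p in dict(sq=(141,246),slot=(224,375),rnd=(125,493)).items(): print(n,r(at(t,*T2(*p),.032)))
print("cup",r(at(t,*T2(88,65),.06)), "cupnear",r(at(t,325,240,.06)),"pestle",r(at(t,360,243,.016)))
print("sq corners",[r(at(t,*T2(*p),.032))[:2].tolist() for p in [(112,221),(169,218),(173,271),(114,275)]])
print("sq side",r(at(s,404,272,.032)))
print("handle end",r(at(t,*T(607,84),.08)))
E
```

```text
tap [0.6766 0.1001 0.218 ] [0.6766 0.099  0.218 ]
pan [ 0.5464 -0.0245  0.08  ] [ 0.5495 -0.0267  0.08  ]
basin [0.5767 0.2516 0.075 ] [0.5768 0.2472 0.075 ]
spout end [0.4963 0.1277 0.2   ] nozzle [0.5031 0.1315 0.154 ]
sq [ 0.6114 -0.2763  0.032 ]
slot [ 0.509  -0.3398  0.032 ]
rnd [ 0.4147 -0.2606  0.032 ]
cup [ 0.7508 -0.2312  0.06  ] cupnear [0.3614 0.0289 0.06  ] pestle [ 0.3559 -0.1084  0.016 ]
sq corners [[0.6313, -0.2535], [0.6346, -0.2989], [0.5916, -0.3013], [0.5875, -0.2545]]
sq side [ 0.6144 -0.2732  0.032 ]
handle end [ 0.7665 -0.0665  0.08  ]
```

Both views agree to about 3 mm: the tap axis is at (0.677,0.0995), the pan at (0.548,-0.026) and the square eye at (0.612,-0.275). The spout sits at about 170.6° world and needs to go to about 224°, so I push it towards −y from its left side. First I move high and across with the fingers closing.

{"fn": "move_arm", "kwargs": {"steps": [[[0.03,-0.028,-0.016],0,0],[[0.04,-0.037,-0.016],0,0],[[0.04,-0.037,-0.016],0,0],[[0.04,-0.037,-0.016],0,0],[[0.04,-0.037,-0.01],0,0],[[0.04,-0.037,0],0,0],[[0.04,-0.037,0],0,0],[[0.04,-0.037,0],0,0],[[0.04,-0.037,0],0,0],[[0.04,-0.037,0],0,0]]}}

```text
clock: 1.35
ee_pos: [0.4364, -0.0321, 0.2862]
tool_rot: [-3.131, -0.002, 0.339]
contact_force: [0.7, -0.4, -0.0]
width: 0.01
```

```bash
cat > d.py <<'E'
import sys,numpy as np
from plant import robot
def rep(x,y,z,yawdeg):
    s=robot.state();p=s["ee_pos"];yw=s["tool_rot"][2]
    dx,dy,dz=x-p[0],y-p[1],z-p[2];c,sn=np.cos(yw),np.sin(yw)
    print("t",round(s["clock"],2),"pos",np.round(p,4),"rpy",np.round(np.degrees(s["tool_rot"]),1),"F",np.round(s["contact_force"],2),"w",round(s["width"],3),"q",np.round(s["joint_positions"],2))
    print("tool delta",np.round([dx*c+dy*sn,dx*sn-dy*c,-dz],4),"turn",round(np.degrees(yw)-yawdeg,1))
if __name__=="__main__": rep(*map(float,sys.argv[1:]))
E
python3 d.py .555 .185 .28 -9.4
```

```text
t 1.35 pos [ 0.4364 -0.0321  0.2862] rpy [-1.794e+02 -1.000e-01  1.940e+01] F [ 0.69 -0.39 -0.  ] w 0.01 q [-0.21 -0.17  1.47  0.01  1.84  1.02]
tool delta [ 0.184  -0.1653  0.0062] turn 28.8
```

{"fn": "move_arm", "kwargs": {"steps": [[[0.035,-0.032,0],0,0],[[0.035,-0.032,0],0,0],[[0.035,-0.032,0],0,0],[[0.03,-0.027,0],0,0],[[0.025,-0.023,0],0,0],[[0.015,-0.013,0],0,0],[[0,0,0],9,0],[[0,0,0],9,0],[[0,0,0],9,0],[[0,0,0],0,0]]}}

```text
clock: 2.6
ee_pos: [0.5497, 0.1887, 0.2792]
tool_rot: [-3.136, 0.017, -0.137]
contact_force: [-0.5, 0.0, 0.2]
width: 0.006
```

```bash
python3 d.py .552 .182 .186 -9.4
```

```text
t 2.6 pos [0.5497 0.1887 0.2792] rpy [-179.7    1.    -7.9] F [-0.47  0.04  0.15] w 0.006 q [0.23 0.16 1.16 0.01 1.84 1.94]
tool delta [0.0032 0.0064 0.0932] turn 1.5
```

{"fn": "move_arm", "kwargs": {"steps": [[[0.001,0,0.025],0,0],[[0.001,0,0.025],0,0],[[0.001,0,0.02],0,0],[[0,0,0.015],0,0],[[0,0,0.008],0,0],[[0,0,0],1.5,0],[[0,0.003,0],0,0],[[0,0.003,0],0,0],[[0,0,0],0,0],[[0,0,0],0,0]]}}

```text
clock: 3.85
ee_pos: [0.5514, 0.1826, 0.1856]
tool_rot: [-3.135, 0.013, -0.152]
contact_force: [-0.3, 0.9, 0.6]
width: 0.006
```

```bash
python3 d.py .552 .182 .186 -9.4; python3 - <<'E'
from h import *
from plant import capture
t=capture("top");s=capture("side")
crop(t,230,120,390,230,5,"pics/t1.png");crop(s,240,100,400,220,5,"pics/s1.png")
E
```

```text
t 3.85 pos [0.5514 0.1826 0.1856] rpy [-179.6    0.7   -8.7] F [-0.27  0.92  0.59] w 0.006 q [0.22 0.17 1.33 0.01 1.65 1.94]
tool delta [ 0.0007  0.0005 -0.0004] turn 0.7
```

View pics/t1.png

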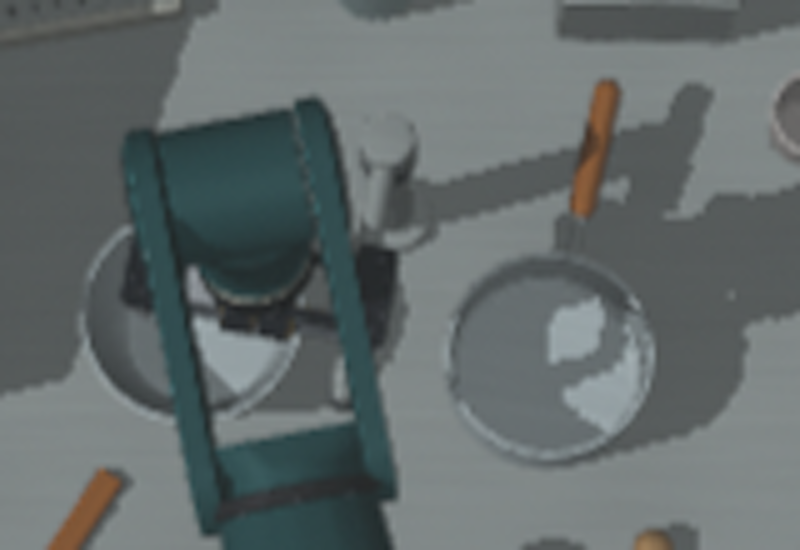

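View pics/s1.png

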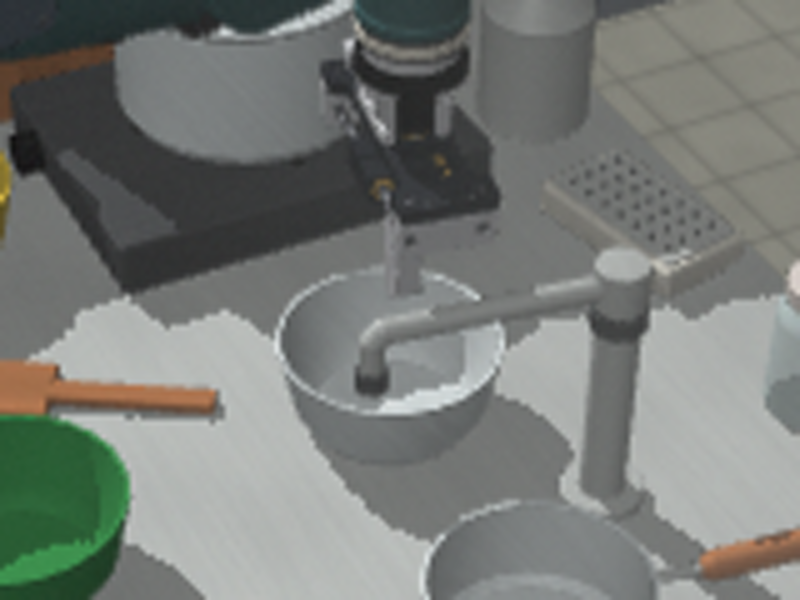

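The closed fingers stand left of the pipe, about 4 cm away, at pipe height. Now I approach and push gently.

{"fn": "move_arm", "kwargs": {"steps": [[[0,0.008,0],0,0],[[0,0.01,0],0,0],[[0,0.009,0],0,0],[[0,0.005,0],0,0],[[0,0.004,0],0,0],[[0,0.004,0],0,0],[[-0.0007,0.005,0],-2,0],[[-0.0007,0.005,0],-2,0],[[-0.0007,0.005,0],-2,0],[[-0.0007,0.005,0],-2,0]]}}

```text
clock: 5.2
ee_pos: [0.5406, 0.1233, 0.1852]
tool_rot: [-3.126, 0.009, -0.005]
contact_force: [0.0, 2.1, 0.0]
width: 0.005
```

```bash
cat > a.py <<'E'
import numpy as np
from d import *
s=robot.state();p=s["ee_pos"];yw=s["tool_rot"][2]
v=p[:2]-np.array([.6766,.0995]);a=np.arctan2(v[1],v[0])%(2*np.pi)
R=np.hypot(*v); th=a+np.arcsin(.0215/R)
print("implied spout deg if contact",round(np.degrees(th),1),"R",round(R,4),"yaw-wanted",round(np.degrees(yw)-(np.degrees(th)-180),1))
rep(.5,.1,.186,0)
E
python3 a.py
```

```text
implied spout deg if contact 179.0 R 0.1381 yaw-wanted 0.7
t 5.2 pos [0.5406 0.1233 0.1852] rpy [-179.1    0.5   -0.3] F [0.04 2.13 0.01] w 0.005 q [0.11 0.11 1.4  0.02 1.64 1.69]
tool delta [-0.0405  0.0235 -0.0008] turn -0.3
```

{"fn": "move_arm", "kwargs": {"steps": [[[-0.0007,0.005,0],-2,0],[[-0.0007,0.005,0],-2,0],[[-0.0007,0.005,0],-2,0],[[-0.0007,0.005,0],-2,0],[[-0.0007,0.005,0],-2,0],[[-0.0007,0.005,0],-2,0],[[-0.0007,0.005,0],-2,0],[[-0.0007,0.005,0],-2,0],[[-0.0007,0.005,0],-2,0],[[-0.0007,0.005,0],-2,0]]}}

```text
clock: 6.45
ee_pos: [0.5405, 0.0782, 0.1854]
tool_rot: [-3.112, -0.001, 0.364]
contact_force: [-1.0, 2.3, 0.2]
width: 0.006
```

```bash
python3 a.py; python3 - <<'E'
from h import *
from plant import capture
s=capture("side");t=capture("top")
crop(s,240,100,400,220,5,"pics/s2.png");crop(t,230,120,390,230,5,"pics/t2.png")
E
```

```text
implied spout deg if contact 197.9 R 0.1378 yaw-wanted 3.0
t 6.45 pos [0.5405 0.0782 0.1854] rpy [-178.3   -0.    20.8] F [-1.    2.26  0.19] w 0.006 q [0.02 0.09 1.42 0.03 1.64 1.23]
tool delta [-0.0301 -0.0348 -0.0006] turn 20.8
```

View pics/s2.png

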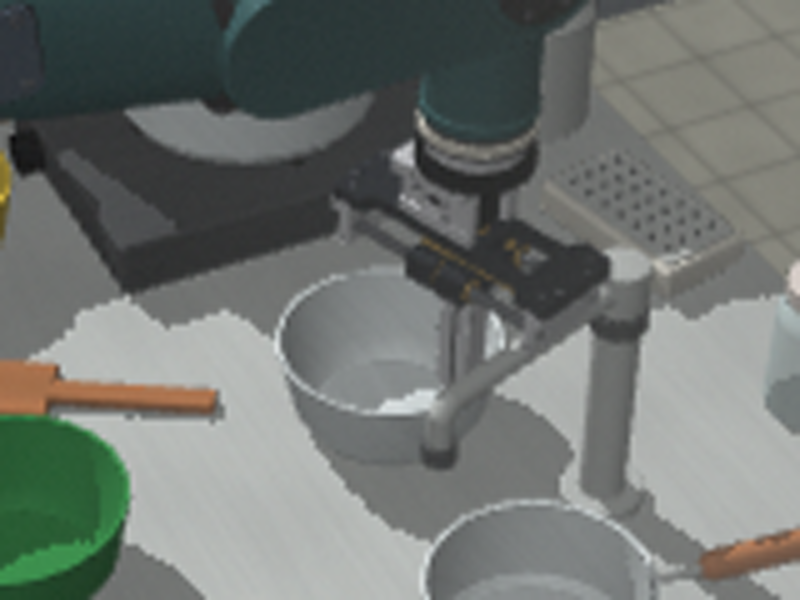

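The spout moves with the fingers; its nozzle mouth is at crop (439,455). I continue the arc.

{"fn": "move_arm", "kwargs": {"steps": [[[-0.0007,0.005,0],-1.6,0],[[-0.0007,0.005,0],-1.6,0],[[-0.0007,0.005,0],-2,0],[[-0.0007,0.005,0],-2,0],[[-0.0007,0.005,0],-2,0],[[-0.0007,0.005,0],-2,0],[[-0.0007,0.005,0],-2,0],[[-0.0007,0.005,0],-2,0],[[-0.0007,0.004,0],-1.5,0],[[0,0,0],0,0]]}}

```text
clock: 7.8
ee_pos: [0.5552, 0.0359, 0.1854]
tool_rot: [-3.111, -0.009, 0.67]
contact_force: [0.3, 0.5, 0.8]
width: 0.006
```

```bash
python3 a.py; python3 - <<'E'
from h import *
from plant import capture
s=capture("side")
crop(s,240,100,400,220,5,"pics/s3.png")
for a in (197.9,200,212,214,216,218,220,224.2):
    r=np.radians(a);q=proj(s,[.6766+.18*np.cos(r),.0995+.18*np.sin(r),.154]);print(a,np.round((q-[240,100]+.5)*5-.5,1))
E
```

```text
implied spout deg if contact 216.7 R 0.137 yaw-wanted 1.7
t 7.8 pos [0.5552 0.0359 0.1854] rpy [-178.3   -0.5   38.4] F [0.3  0.5  0.83] w 0.006 q [-0.06  0.12  1.4   0.03  1.64  0.85]
tool delta [-0.0035 -0.0846 -0.0006] turn 38.4
197.9 [434.7 459.4]
200 [442.  464.2]
212 [488.8 488.5]
214 [497.4 491.9]
216 [506.1 495.2]
218 [515.  498.2]
220 [524. 501.]
224.2 [543.4 506.3]
```

View pics/s3.png

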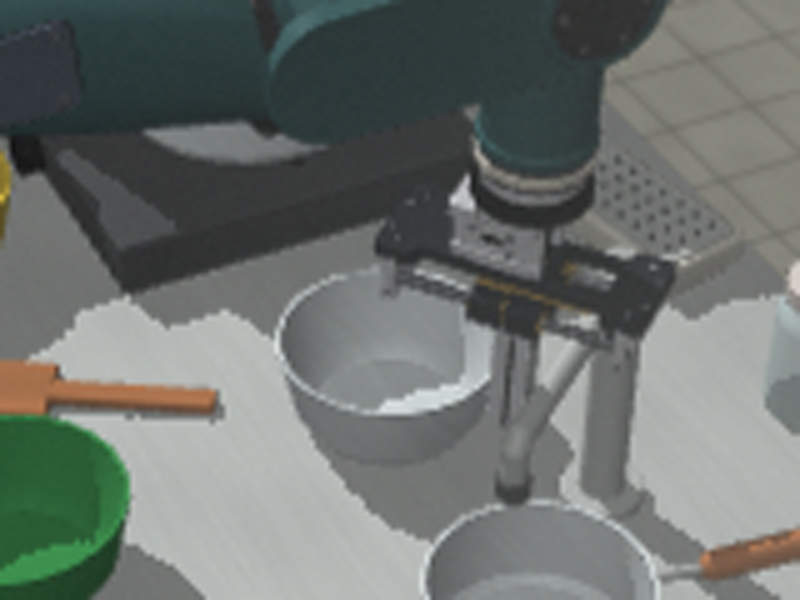

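Nozzle mouth is at crop (513,496), which puts the spout at about 217.5°. It needs about 6.7° (16 mm) more. After that I back off slightly and look.

{"fn": "move_arm", "kwargs": {"steps": [[[-0.0005,0.005,0],-2,0],[[-0.0005,0.005,0],-2,0],[[-0.0005,0.004,0],-1,0],[[0,0.003,0],-1,0],[[0,0,0],0,0],[[0,-0.004,0],0,0],[[0,-0.01,0],0,0],[[0,-0.01,0],0,0],[[0,-0.01,0],0,0],[[0,0,0],0,0]]}}

```text
clock: 9.1
ee_pos: [0.5388, 0.0479, 0.1856]
tool_rot: [-3.112, -0.011, 0.778]
contact_force: [0.5, 0.9, -0.1]
width: 0.003
```

```bash
python3 a.py; python3 - <<'E'
from h import *
from plant import capture
s=capture("side");t=capture("top")
crop(s,270,110,430,230,5,"pics/s4.png");crop(t,250,120,390,230,5,"pics/t4.png")
for a in (220,222,223,224.2,225,226):
    r=np.radians(a);e=[.6766+.18*np.cos(r),.0995+.18*np.sin(r)]
    print(a,np.round((proj(s,e+[.154])-[270,110]+.5)*5-.5,1),np.round((proj(t,e+[.2])-[250,120]+.5)*5-.5,1))
E
```

```text
implied spout deg if contact 208.9 R 0.1472 yaw-wanted 15.7
t 9.1 pos [0.5388 0.0479 0.1856] rpy [-178.3   -0.6   44.6] F [ 0.55  0.87 -0.07] w 0.003 q [-0.03  0.08  1.43  0.03  1.64  0.76]
tool delta [ 0.009  -0.0643 -0.0004] turn 44.6
220 [374. 451.] [448.6 337.1]
222 [383.2 453.7] [455.3 331.6]
223 [387.8 454.9] [458.5 328.7]
224.2 [393.4 456.3] [462.4 325.2]
225 [397.2 457.2] [464.9 322.8]
226 [401.9 458.2] [468.  319.8]
```

View pics/s4.png

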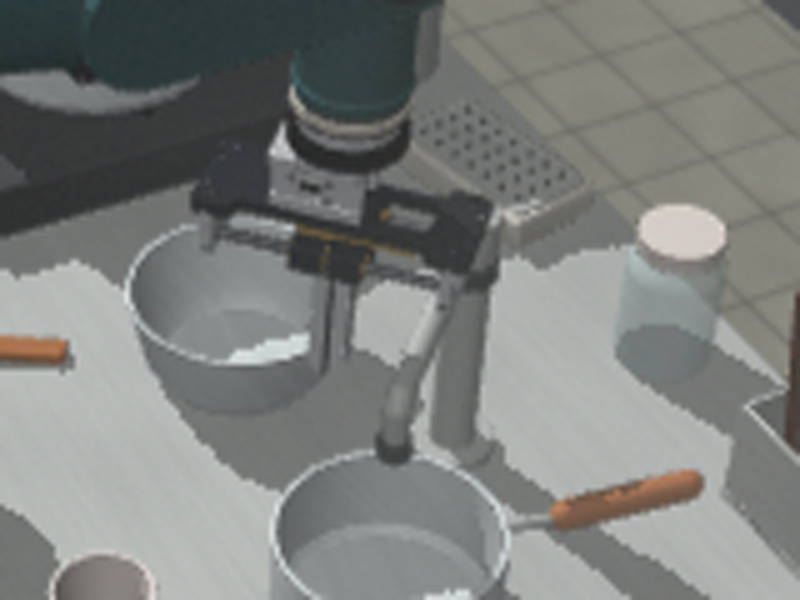

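View pics/t4.png

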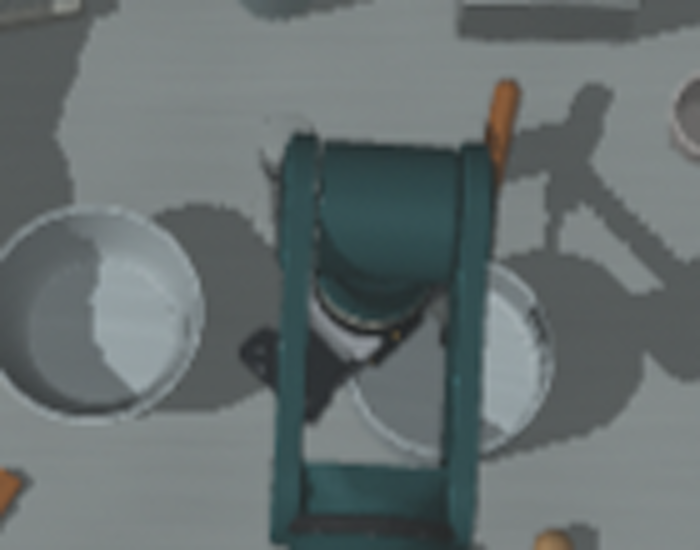

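Nozzle mouth is at crop (394.5,452), giving about 224.4° against a target of 224.2°. The fingers are clear of the pipe. I lift straight up, then cross towards the square eye at height.

{"fn": "move_arm", "kwargs": {"steps": [[[0,0,-0.03],0,0],[[0,0,-0.04],0,0],[[0,0,-0.035],0,0],[[-0.017,0.028,0],0,0],[[-0.026,0.042,0],0,0],[[-0.026,0.042,0],0,0],[[-0.026,0.042,0],0,0],[[-0.026,0.042,0],0,0],[[-0.026,0.042,0],0,0],[[-0.014,0.022,0],0,0]]}}

```text
clock: 10.45
ee_pos: [0.6122, -0.2637, 0.284]
tool_rot: [-3.115, -0.011, 0.779]
contact_force: [0.3, 0.8, -0.7]
width: 0.004
```

```bash
python3 d.py .6125 -.275 .2 44.6; python3 - <<'E'
from h import *
from plant import capture
s=capture("side");t=capture("top")
pickle.dump(t,open("t5.pkl","wb"));pickle.dump(s,open("s5.pkl","wb"))
crop(s,270,110,430,230,5,"pics/s5.png");crop(t,250,120,390,230,5,"pics/t5.png")
E
```

```text
t 10.45 pos [ 0.6122 -0.2637  0.284 ] rpy [-178.5   -0.6   44.7] F [ 0.27  0.85 -0.73] w 0.004 q [-0.5   0.37  0.89  0.02  1.9   0.3 ]
tool delta [-0.0077  0.0083  0.084 ] turn 0.1
```

View pics/s5.png

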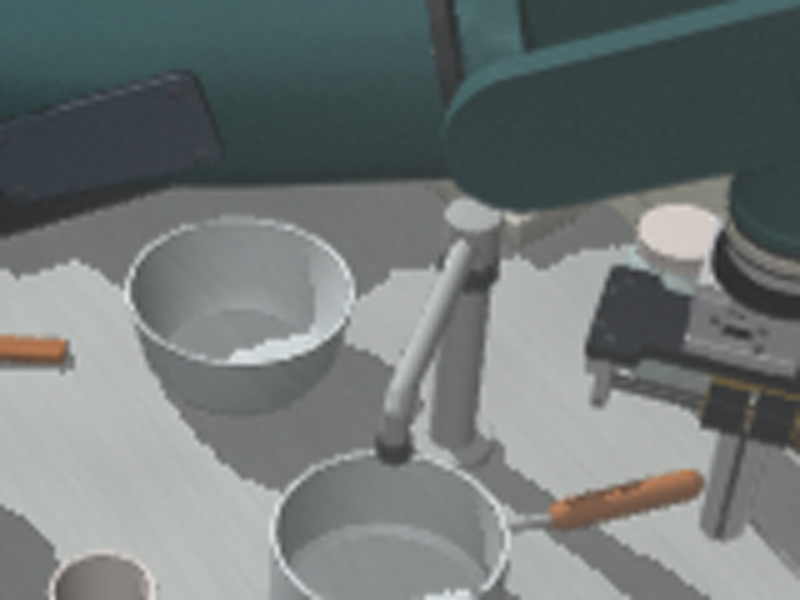

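View pics/t5.png

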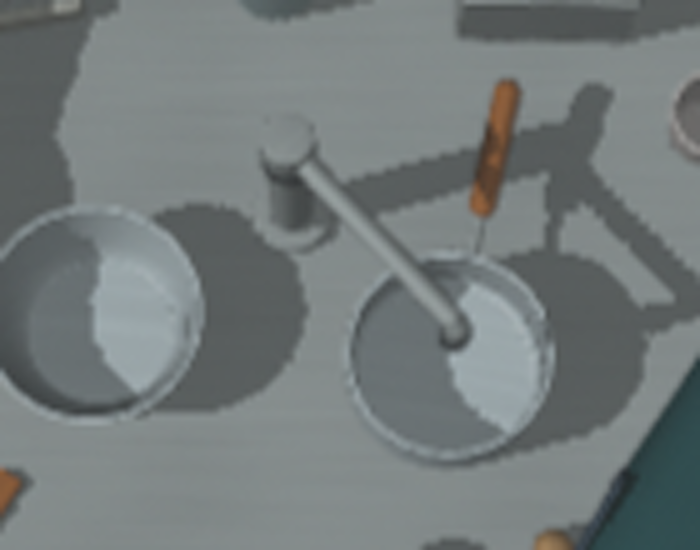

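```bash
python3 - <<'E'
from h import *
t=pickle.load(open("t5.pkl","rb"));s=pickle.load(open("s5.pkl","rb"))
T=lambda x,y:(250+(x+.5)/5-.5,120+(y+.5)/5-.5)
S=lambda x,y:(270+(x+.5)/5-.5,110+(y+.5)/5-.5)
print(at(t,*T(455,338),.160),at(s,*S(394,452),.154)); print(at(t,*T(451,358),.08))
print(at(s,*S(391,535),.08))
for a in (222,224.2,226):
    r=np.radians(a);e=[.6766+.18*np.cos(r),.0995+.18*np.sin(r)]
    print(a,np.round(e,4),np.round((proj(t,e+[.154])-[250,120]+.5)*5-.5,1))
E
```

```text
[ 0.54639795 -0.02301458  0.16      ] [ 0.5498515  -0.02268222  0.154     ]
[ 0.5471984  -0.02453754  0.08      ]
[ 0.55053088 -0.02615365  0.08      ]
222 [ 0.5428 -0.0209] [451.7 344.4]
224.2 [ 0.5476 -0.026 ] [458.6 338.2]
226 [ 0.5516 -0.03  ] [464.1 332.9]
```

The mouth is within about 3 mm of the pan centre in both views, and the pan and basin have not moved. Now I descend over the square eye.

{"fn": "move_arm", "kwargs": {"steps": [[[-0.004,0.004,0],0,0],[[-0.004,0.004,0.02],0,0],[[0,0,0.035],0,0],[[0,0,0.035],0,0],[[0,0,0.035],0,0],[[0,0,0.03],0,0],[[0,0,0.02],0,0],[[0,0,0.01],0,0],[[0,0,0],0,0],[[0,0,0],0,0]]}}

```text
clock: 11.8
ee_pos: [0.6126, -0.2615, 0.1]
tool_rot: [-3.124, -0.015, 0.79]
contact_force: [0.2, -0.2, -0.1]
width: 0.003
```

```bash
python3 d.py .6125 -.275 .060 44.6; python3 - <<'E'
from h import *
from plant import capture
s=capture("side");t=capture("top")
crop(s,350,220,470,340,5,"pics/s6.png");crop(t,375,130,475,250,5,"pics/t6.png")
E
```

```text
t 11.8 pos [ 0.6126 -0.2615  0.1   ] rpy [-179.    -0.9   45.3] F [ 0.15 -0.22 -0.07] w 0.003 q [-0.5   0.4   1.22  0.02  1.54  0.28]
tool delta [-0.0097  0.0094  0.04  ] turn 0.7
```

View pics/s6.png

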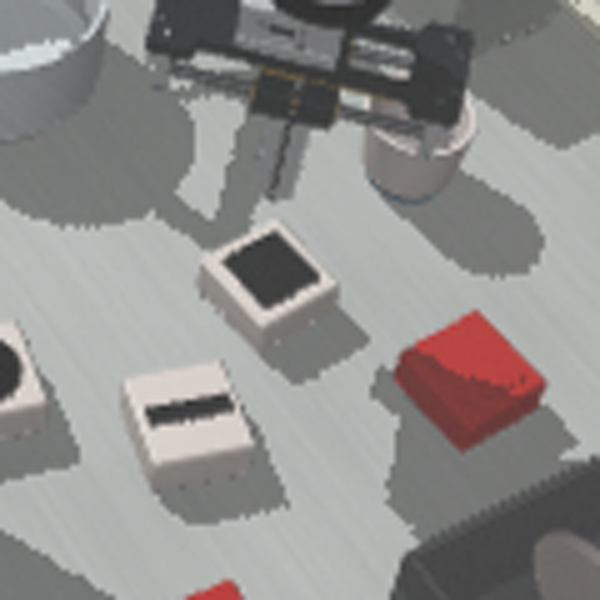

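The fingers hang above the eye; the eye centre is at crop (272,269) and the tips at about (275,195).

```bash
python3 - <<'E'
from h import *
s=pickle.load(open("s5.pkl","rb"))
S=lambda x,y:(350+(x+.5)/5-.5,220+(y+.5)/5-.5)
print(at(s,*S(272,269),.032), at(s,*S(271,192),.092))
print((proj(s,[.6126,-.2615,.092])-[350,220]+.5)*5-.5)
E
```

```text
[ 0.61127789 -0.2776758   0.032     ] [ 0.61026381 -0.26337353  0.092     ]
[272.42364789 188.49667743]
```

{"fn": "move_arm", "kwargs": {"steps": [[[-0.006,0.005,0],0,0],[[-0.006,0.005,0],0,0],[[0,0,0.012],0,0],[[0,0,0.012],0,0],[[0,0,0.008],0,0],[[0,0,0.005],0,0],[[0,0,0],0,0],[[0,0,0],0,0],[[0,0,0],0,0],[[0,0,0],0,0]]}}

```text
clock: 13.15
ee_pos: [0.6116, -0.2782, 0.0612]
tool_rot: [-3.126, -0.016, 0.789]
contact_force: [0.3, 0.6, 0.2]
width: 0.007
```

```bash
python3 d.py .6115 -.277 .060 44.6; python3 - <<'E'
from h import *
from plant import capture
s=capture("side")
crop(s,350,220,470,340,5,"pics/s7.png")
E
```

```text
t 13.15 pos [ 0.6116 -0.2782  0.0612] rpy [-179.1   -0.9   45.2] F [0.35 0.59 0.24] w 0.007 q [-0.52  0.43  1.25  0.02  1.47  0.26]
tool delta [ 0.0008 -0.0009  0.0012] turn 0.6
```

View pics/s7.png

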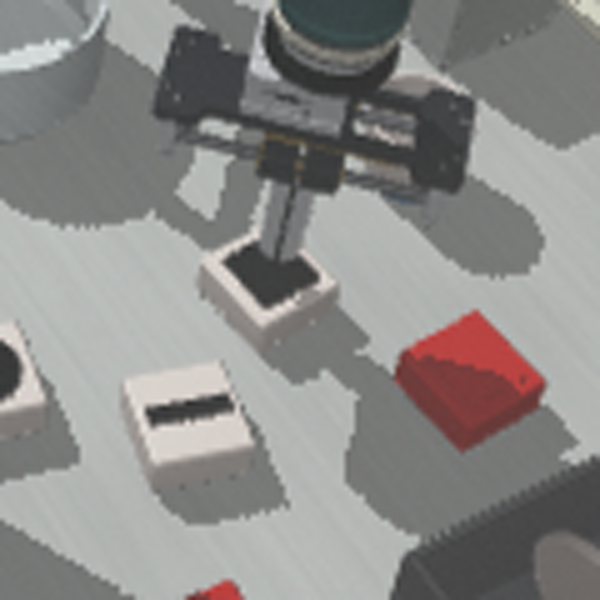

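The fingertips stand about 2 cm above the square eye, near crop (278,257), with no contact. I dwell here.

{"fn": "move_arm", "kwargs": {"steps": [[[0,0,0.001],0,0],[[0,0,0],0,0],[[0,0,0],0,0],[[0,0,0],0,0],[[0,0,0],0,0],[[0,0,0],0,0],[[0,0,0],0,0],[[0,0,0],0,0],[[0,0,0],0,0],[[0,0,0],0,0]]}}

```text
clock: 14.45
ee_pos: [0.6118, -0.2783, 0.0605]
tool_rot: [-3.127, -0.016, 0.789]
contact_force: [0.4, -0.1, -0.2]
width: 0.005
```

{"fn": "move_arm", "kwargs": {"steps": [[[0,0,0],0,0],[[0,0,0],0,0],[[0,0,0],0,0],[[0,0,0],0,0],[[0,0,0],0,0],[[0,0,0],0,0],[[0,0,0],0,0],[[0,0,0],0,0],[[0,0,0],0,0],[[0,0,0],0,0]]}}

```text
clock: 15.7
ee_pos: [0.6118, -0.2783, 0.0606]
tool_rot: [-3.127, -0.016, 0.789]
contact_force: [-0.5, 0.1, 0.8]
width: 0.006
```

{"fn": "move_arm", "kwargs": {"steps": [[[0,0,0],0,0],[[0,0,0],0,0],[[0,0,0],0,0],[[0,0,0],0,0],[[0,0,0],0,0],[[0,0,0],0,0],[[0,0,0],0,0],[[0,0,0],0,0],[[0,0,0],0,0],[[0,0,0],0,0]]}}

```text
clock: 16.95
ee_pos: [0.6118, -0.2783, 0.0605]
tool_rot: [-3.127, -0.016, 0.789]
contact_force: [0.3, 0.2, 0.8]
width: 0.007
```

```bash
python3 d.py .6115 -.277 .060 44.6; python3 - <<'E'
from h import *
from plant import capture
t=capture("top")
crop(t,250,120,410,230,5,"pics/t8.png")
E
```

```text
t 16.95 pos [ 0.6118 -0.2783  0.0605] rpy [-179.2   -0.9   45.2] F [0.29 0.23 0.84] w 0.007 q [-0.52  0.43  1.25  0.02  1.47  0.26]
tool delta [ 0.0007 -0.0011  0.0005] turn 0.6
```

View pics/t8.png

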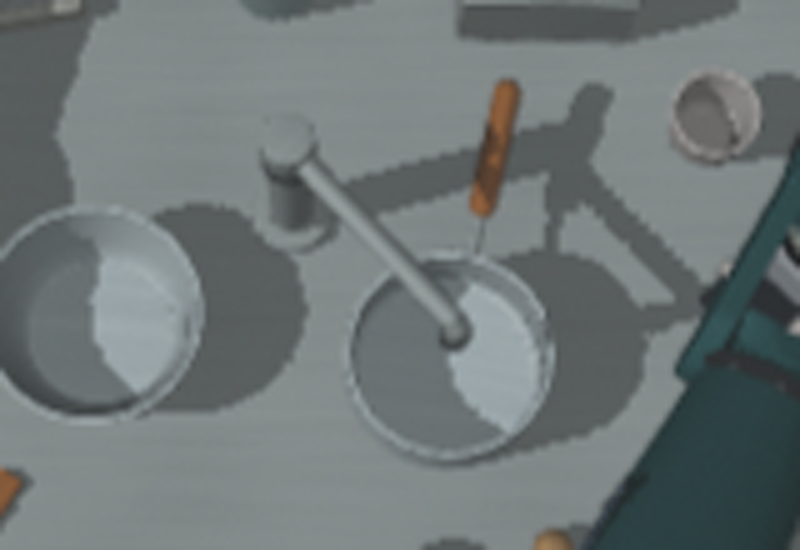

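The spout mouth is still at crop (455,340) over the pan, and nothing else has moved. The hold has lasted over 3.7 s, so I hand in from here.

```bash
python3 -c "
from plant import robot
print(robot.hand_in())"
```

```text
the job is handed in; nothing more can be done
None
```

The spout's mouth is over the middle of the saucepan, and I handed the job in at 17 s with the fingertips held above the square eye.

- **Spout:** I pushed it round from its left side with the fingers closed; the highest contact force I read was about 2.5 N. Afterwards the mouth measured within about 2–4 mm of the pan's centre in both cameras.
- **Square eye:** The fingertips pointed straight down, about 2 cm above the eye. They were within about 2 mm of its centre and stayed there for over 3.7 s. The force readings there were only sensor noise.
- **Everything else:** The last top picture showed the pan, basin and far cup where they had been. The three sensor housings and red look-alikes showed no movement in the last side picture, taken before the hold. I did not re-check the pestle, paddle, near cup or coloured bowls, but the arm did not go low near them.

No check failed. The two cameras differed by up to about 3 mm, so I used values in between.

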